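# Clamp a trimmer head and take off its cap, whichever hand its thread is

## Task

A string-trimmer head stands bottom up in the bench clamp: push the clamp's sliding jaw up by its steel post until the head is pressed firmly between both wooden jaw faces, so that it cannot spin. Then unscrew the head's round cap; nobody knows whether its thread is right- or left-handed, so try it gently one way and then the other and turn it the way it gives, without making the head turn in the clamp or lifting the head. Finish holding the cap in the gripper, lifted well clear above its head, with the head still held in the clamp, and leave the other trimmer head on the bench alone.

Things in the scene. Friction and masses are not known exactly. Their poses are not given: they have to be found in the camera images.
- clamp: wooden bench clamp with two steel rods, screwed down; 150 mm wide (its x), 257 mm long (its y), up to 36 mm high, its y roughly to the robot's left. Origin on the worktop midway between the rods; +y is the way the sliding jaw closes, towards the fixed jaw. A head gripped tight has its axis at this origin (within 2 mm); before that up to 10 mm to -y
- jaw_handle (a point): upright steel post by which the sliding jaw is moved: 16 mm in diameter, from 35 mm to 72 mm above the worktop, standing 36 mm behind the jaw's face; this point is on its axis, 55 mm above the worktop
- head_a: loose string-trimmer head, bottom up, 0.35 kg: dark housing 96 mm across, 40 mm high, eyelets 14 mm thick sticking out 10 mm at +y and -y; under the cap a threaded stub to 30 mm above the housing. Origin: centre of underside, z up. One of two look-alikes is in the clamp, eyelets along the clamp's y, the other over 0.18 m away: it varies. One thread is right-hand, one left; nothing visible tells
- head_b: the other string-trimmer head, of the same shape
- cap_a: ribbed cap on head_a: 48 mm across, 34 mm high, 60 g, 41 to 75 mm above the worktop. Origin: centre of its lower rim, z up. Three-start thread: the tightening way it stops hard within 0.1 rad; loosening it turns easily (under 0.2 N m), a light spring lifting it up to 6 mm, and after 1.0 to 1.3 rad lifts off. Right-hand threads loosen counterclockwise seen from above, left-hand clockwise
- cap_b: the cap on head_b, same shape and working; its thread has the other hand
- jaw: sliding wooden jaw of the clamp, 142 mm wide, 35 mm high, with a 20 mm notch in its face for the head's eyelet (the fixed jaw facing it, at clamp y = +47 mm, is alike). Origin: bottom middle of its face. It slides only along the clamp's y: face at y = -92 mm when fully open, about -47 mm when it presses a head on the fixed jaw. Stiff slide: about 9 N to move it, stays where it is left

How it is judged:
By the outcome, as a careful person would: the job done as asked, in the order asked, and still so for the second after the job is handed in, while the arm keeps its last pose, push and grip.
It also fails if it takes over 51 s, if anything falls off the work surface, if the arm or the gripper's body presses on something with over 40 N, if the wrist force passes 120 N, or if a joint passes its speed limit or range.

## Robot

A 6-joint arm with a two-finger parallel gripper is mounted at the origin on a cart in front of the work surface, level with it; the furniture and walls round the work are solid. World frame = base frame: x ahead of the robot, y to its left, z up, the work surface at z = 0. Lengths are in m, angles in rad, forces in N, time in s.
With the tool pointing down it reaches from about 0.4 to 0.825 m from the base axis. Payload 7 kg.
Tool frame: the origin (TCP) lies at the very end of the fingers, on their centre line; the grasp point (between the pads) lies manip.grip_point_offset behind it (manip.grip_point_offset is the distance from the TCP to the grasp point, in m); y points along the fingers, x is the direction in which the jaws open and shut, and the axes are right-handed (so a half turn about y gives the same grasp; the last joint's range is limited). The gripper opens to 85 mm and grips with 20 to 120 N. Pads are 22 mm wide; open, the fingers measure 114 mm over their backs; the gripper's body (76 mm by 85 mm) begins 54 mm behind the grasp point. The pads swing forward as they close: fully open they stand 13 mm farther back than shut.
Start: joints at [1.419, 0.359, 0.012, 0, -1.224, -0.288], TCP at [0.287, 0.611, 0.231] pointing down, gripper open.
Joint ranges: [-3.07, 3.07], [-1.43, 2.12], [-1.02, 1.25], [-3.03, 1.67], [-3.05, -0], [-3.03, 3.03]. Speed limits (rad/s): [2.39, 2.39, 3.01, 3.14, 3.14, 3.14].

## Interface

Orientations are given as a unit quaternion [w, x, y, z].
In Python, from bench import get_obs, vision, manip gives the robot as it stands.
- The arm moves only by the shell command python3 -m inch 'ROWS' [OPENING] [FORCE]. ROWS is a JSON object of lists of equal length, an entry for each row: "xyz": the shift along the tool's x, y, z in cm, a list of three; "angular": the turn, a rotation vector about the tool's x, y, z in degrees, a list of three. In form: {"xyz": [[x, y, z], ...], "angular": [[rx, ry, rz], ...]}. A call has 1 to 12 rows; each row shifts and turns the pose as measured when the row begins, along the tool's axes as they then stand; what a row does not reach is not made up. A row lasts 1/10 s, in which the tool goes at most 50 mm and 8.59 degrees, less where a joint would pass 70% of its speed; a pose out of reach is approached as far as the arm can. A call is refused whole if a number of a shift passes 5 or a number of a turn 8.59, either way. A call with a gripper value outside its range is refused whole. OPENING is the closure in counts, from 0 (fully open) to 255 (shut), set as the call begins (- or left out, the last holds). The fingers move at their own pace and stop on an object; FORCE is the grip in N (left out, the last holds). Time passes only in rows, so rows that do not move let the fingers close. It gives the time, the measured TCP pose, the force and the opening at its end, in the units of the state.
- get_obs(): the state, without advancing time (a new reading comes with each control period).
- vision.get_image(name): name is "scene" or "side" or "wrist"; returns a dict with "color" (400x640x3 uint8, red, green, blue), "depth" (400x640 float32, m along the optical axis (not along the pixel's ray), 0 where there is no reading), "fx", "fy", "cx", "cy" (pixels), "world_from_camera" (4x4, takes a point from camera to world coordinates). Camera axes: x right, y down, z forward; pixel columns grow to the right and rows downward; lengths in m; the calibration is good to about 2 mm. A picture is of the moment at which its call begins.
- manip.close_job(): hands the job in, once; it reports no verdict.
The state is a dict: "time_s": time; "joint_positions": joint angles; "joint_vel": joint speeds; "effort": joint torques, N m; "tcp_pos": TCP position; "tcp_rot": TCP orientation; "contact_force": force on the tool from outside, world axes, zero at the start; "moment": the same for the moment, N m; "opening": finger opening in m.
Only numpy, scipy, OpenCV 4.12 (cv2) and the standard library are available. Lean on these libraries where they do the work, as an engineer would, in place of code of your own. Each camera call takes 0.05 s, during which the arm holds its last target. There are 200 camera calls.

## Working session

There is one attempt and no reset: what is moved stays moved. The work goes in short steps, Python scripts to look and compute and a shell command to move; the robot and the scene stay as the last step left them, time stands still between calls to the robot, and variables do not carry over. Pictures are saved under pics/ and viewed, about 8 in all and at most 12, crops included, and the job is handed in when it is done.

```bash
ls; mkdir -p pics
python3 - <<'E'
from bench import get_obs, vision, manip
import cv2,numpy as np
o=get_obs();print({k:np.round(v,3) for k,v in o.items()},manip.grip_point_offset)
for n in("scene","side"):
    d=vision.get_image(n);np.savez(f'pics/{n}0.npz',**d);cv2.imwrite(f'pics/{n}0.png',d['color'][...,::-1]);print(n,np.round(d['world_from_camera'],3),d['fx'],d['cx'],d['cy'])
E
```

```text
pics
{'time_s': np.float64(0.0), 'joint_positions': array([ 1.419,  0.359,  0.011, -0.   , -1.224, -0.288]), 'joint_vel': array([-0.   ,  0.001, -0.   , -0.001,  0.001,  0.002]), 'effort': array([ 1.0000e-03, -5.8332e+01,  2.9340e+01,  6.9360e+00, -6.0000e-03,
       -0.0000e+00]), 'tcp_pos': array([0.287, 0.61 , 0.23 ]), 'tcp_rot': array([-0.378,  0.379, -0.597,  0.597]), 'contact_force': array([0.215, 0.515, 0.158]), 'moment': array([-0.034,  0.017,  0.075]), 'opening': np.float64(0.086)} 0.0187
scene [[ 0.701 -0.552  0.451  0.126]
 [-0.713 -0.543  0.445 -0.288]
 [-0.    -0.634 -0.774  0.724]
 [ 0.     0.     0.     1.   ]] 438.3778169990714 324.4609344137163 196.44517364962422
side [[-0.991 -0.09   0.097  0.44 ]
 [-0.132  0.628 -0.767  0.755]
 [ 0.008 -0.773 -0.634  0.606]
 [ 0.     0.     0.     1.   ]] 431.55596850191205 323.11369608337094 191.79886635701368
```

View pics/scene0.png

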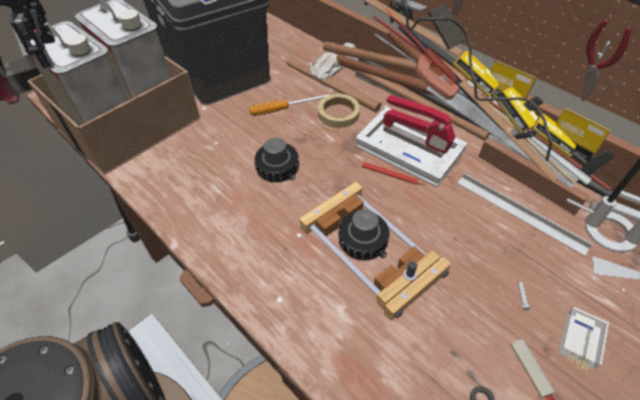

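View pics/side0.png

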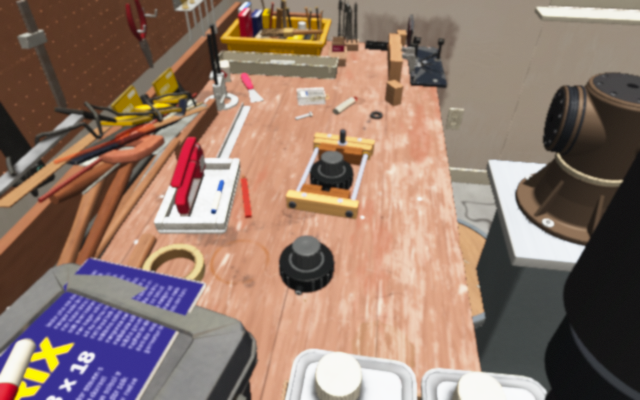

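The scene view shows the clamped head's cap at about (365,220), the jaw post at (411,268) and the free head at (277,160). In the side view the post is at (343,135) and the clamped cap at (330,160).

```bash
cat > h.py <<'E'
import numpy as np,cv2
def cloud(d):
    z=d['depth'];v,u=np.mgrid[:400,:640]
    P=np.stack([(u-d['cx'])/d['fx']*z,(v-d['cy'])/d['fy']*z,z],-1)
    T=d['world_from_camera'];return P@T[:3,:3].T+T[:3,3]
def hit(d,u,v,h):
    T=d['world_from_camera'];r=T[:3,:3]@[(u-d['cx'])/d['fx'],(v-d['cy'])/d['fy'],1];return T[:3,3]+r*(h-T[2,3])/r[2]
E
python3 - <<'E'
from h import *
for n in("scene","side"):
    d=np.load(f'pics/{n}0.npz');P=cloud(d);c=d['color'].astype(int)
    hsv=cv2.cvtColor(d['color'],cv2.COLOR_RGB2HSV)
    roi=(P[...,0]>.25)&(P[...,0]<.75)&(P[...,1]>-.3)&(P[...,1]<.42)&(d['depth']>0)
    m=roi&(P[...,2]>.060)&(P[...,2]<.09)
    k,l,s,ce=cv2.connectedComponentsWithStats(m.astype('uint8'))
    for i in range(1,k):
        if s[i,4]>8: 
            q=P[l==i]; print(n,s[i],'px',ce[i].round(1),'med',np.median(q,0).round(4),'min',q.min(0).round(3),'max',q.max(0).round(3))
            if s[i,4]>80:
                t=q[q[:,2]>.070];(cc,r)=cv2.minEnclosingCircle(t[:,:2].astype('float32'));print('  top circle',cc,r,t.mean(0).round(4))
    # yellow jaw beams top
    m=roi&(hsv[...,0]>12)&(hsv[...,0]<28)&(hsv[...,1]>120)&(hsv[...,2]>150)&(P[...,2]>.025)&(P[...,2]<.05)
    k,l,s,ce=cv2.connectedComponentsWithStats(m.astype('uint8'))
    for i in range(1,k):
        if s[i,4]>60:
            q=P[l==i]; print(n,'yel',s[i],ce[i].round(),np.median(q,0).round(4),cv2.minAreaRect(q[:,:2].astype('float32')))
d=np.load('pics/scene0.npz');cv2.imwrite('pics/c1.png',cv2.resize(d['color'][175:325,285:465,::-1],None,fx=4.4,fy=4,interpolation=cv2.INTER_CUBIC)[:600])
E
```

```text
scene [264 138  23  21 399] px [274.9 147.6] med [0.5269 0.2525 0.0761] min [0.506 0.233 0.06 ] max [0.554 0.284 0.08 ]
  top circle (0.5305536985397339, 0.2589540183544159) 0.02532896399497986 [0.5288 0.256  0.0762]
scene [352 209  27  27 552] px [364.8 221.8] med [ 0.5142 -0.0095  0.0762] min [ 0.494 -0.031  0.06 ] max [0.542 0.017 0.08 ]
  top circle (0.5182759761810303, -0.006321738939732313) 0.02465743012726307 [ 0.5165 -0.0077  0.0763]
scene [408 261   9  11  83] px [412.1 266. ] med [ 0.5032 -0.1264  0.0707] min [ 0.498 -0.133  0.061] max [ 0.513 -0.118  0.075]
  top circle (0.5052066445350647, -0.12455560266971588) 0.007864903658628464 [ 0.5053 -0.1252  0.0722]
scene yel [266  99  21   9  74] [276. 103.] [0.6626 0.4098 0.0271] ((0.6622304320335388, 0.41028499603271484), (0.015890980139374733, 0.053719308227300644), 67.47108459472656)
scene yel [316 193  46  34 413] [338. 210.] [0.5238 0.0655 0.0362] ((0.524785041809082, 0.06319622695446014), (0.02949271723628044, 0.1035877987742424), 85.12134552001953)
scene yel [400 248  25  15 162] [412. 256.] [ 0.542  -0.1025  0.0361] ((0.
[... 675 characters left out ...]
7.9] med [0.5296 0.2635 0.0753] min [0.506 0.233 0.06 ] max [0.554 0.281 0.078]
  top circle (0.5301724672317505, 0.25724121928215027) 0.024945713579654694 [0.5303 0.2593 0.0753]
side yel [314 136  60  19 452] [343. 146.] [ 0.4937 -0.1125  0.0355] ((0.5079807639122009, -0.11811061203479767), (0.05526162311434746, 0.14852771162986755), 83.12281799316406)
side yel [301 184  49  16 378] [326. 192.] [0.5199 0.0646 0.0357] ((0.521382212638855, 0.06340692192316055), (0.03474574163556099, 0.10331115871667862), 84.92208099365234)
side yel [286 196  73  15 281] [323. 203.] [0.5228 0.0951 0.0306] ((0.5270420908927917, 0.09448414295911789), (0.014496982097625732, 0.1501103788614273), 88.60951232910156)
```

View pics/c1.png

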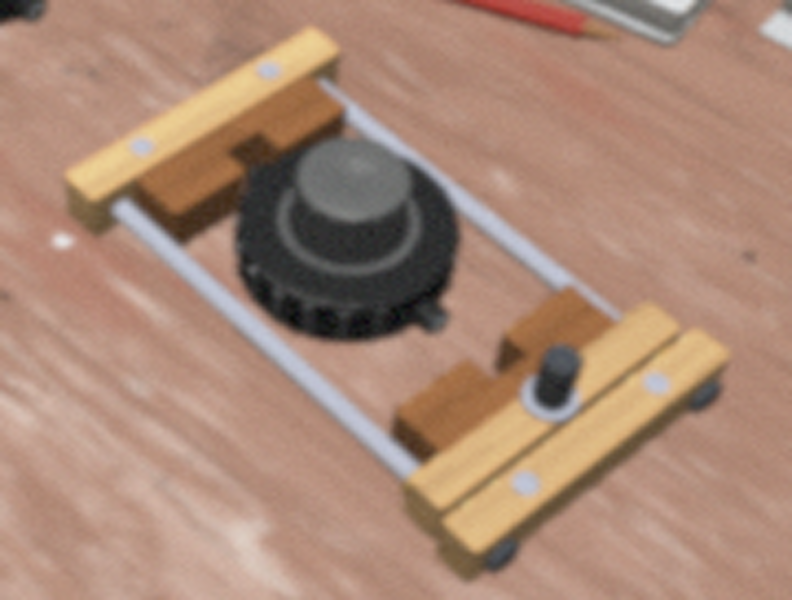

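```bash
cat >> h.py <<'E'
from scipy.spatial.transform import Rotation as R
YH=np.array([.095,.9955,0]);XH=np.array([.9955,-.095,0]);O=np.array([.5177,.0019,0])
def rel(target,o=None):
    from bench import get_obs
    o=o or get_obs();q=o['tcp_rot'];r=R.from_quat([q[1],q[2],q[3],q[0]]);M=r.as_matrix()
    print('t',round(float(o['time_s']),2),'tcp',np.round(o['tcp_pos'],4),'j1,j6',np.round(o['joint_positions'][[0,5]],3),'open',round(float(o['opening']),4),'F',np.round(o['contact_force'],1),'Mz',np.round(o['moment'],2))
    print('toolx',M[:,0].round(3),'tooly',M[:,1].round(3),'clampyaw of x deg',np.degrees(np.arctan2(M[:,0]@YH,M[:,0]@XH)).round(1),'tilt',np.degrees(np.arccos(-M[2,1])).round(2))
    print('shift cm',((M.T@(np.array(target)-o['tcp_pos']))*100).round(2))
E
python3 -c "
from h import *
rel([.5055,-.1255,.2])"
```

```text
t 0.1 tcp [0.2873 0.6103 0.2305] j1,j6 [ 1.419 -0.288] open 0.0854 F [-0.5  0.3  0.6] Mz [ 0.01 -0.01 -0.06]
toolx [-0.426 -0.905  0.002] tooly [-0.    -0.001 -1.   ] clampyaw of x deg -109.8 tilt 0.09
shift cm [57.28  3.14 51.08]
```

```bash
python3 -m inch '{"xyz":[[0,0,0],[0,0,0],[0,0,0],[0,0,0],[0,0,0],[0,0,0],[0,0,0],[0,0,0],[0,0,0],[0,0,0]],"angular":[[0,7.8,0],[0,7.8,0],[0,7.8,0],[0,7.8,0],[0,7.8,0],[0,7.8,0],[0,7.8,0],[0,7.8,0],[0,7.8,0],[0,0,0]]}' 255 60; python3 -c "
from h import *
rel(O+YH*-.165+[0,0,.2])"
```

```text
time_s: 1.1
tcp_pos: [0.2893, 0.6166, 0.2425]
tcp_rot: [-0.046, 0.052, 0.712, -0.699]
contact_force: [-1.2, -0.2, 2.3]
opening: -0.0003
t 1.1 tcp [0.2893 0.6166 0.2425] j1,j6 [ 1.421 -1.562] open -0.0003 F [-1.2 -0.2  2.3] Mz [-0.03  0.29  0.02]
toolx [-0.99   0.138 -0.006] tooly [ 0.009  0.017 -1.   ] clampyaw of x deg 177.5 tilt 1.09
shift cm [-31.8    3.11  74.28]
```

```bash
python3 -m inch '{"xyz":[[-2,0.2,4.5],[-2,0.2,4.5],[-2,0.2,4.5],[-2,0.2,4.5],[-2,0.2,4.5],[-2,0.2,4.5],[-2,0.2,4.5],[-2,0.2,4.5],[-2,0.2,4.5],[-2,0.2,4.5]],"angular":[[0,0,0],[0,0,0],[0,0,0],[0,0,0],[0,0,0],[0,0,0],[0,0,0],[0,0,0],[0,0,0],[0,0,0]]}'; python3 -c "
from h import *
rel(O+YH*-.165+[0,0,.2])"
```

```text
time_s: 2.1
tcp_pos: [0.4364, 0.1525, 0.2123]
tcp_rot: [-0.023, 0.032, 0.721, -0.692]
contact_force: [1.4, 1.0, -0.3]
opening: -0.0001
t 2.1 tcp [0.4364 0.1525 0.2123] j1,j6 [ 0.746 -0.814] open -0.0001 F [ 1.4  1.  -0.3] Mz [-0.05 -0.16  0.03]
toolx [-0.997  0.079 -0.011] tooly [ 0.015  0.041 -0.999] clampyaw of x deg -179.1 tilt 2.5
shift cm [-9.010e+00  3.000e-02  3.089e+01]
```

```bash
cat >> h.py <<'E'
    a=np.radians(rel.yaw);x=np.cos(a)*XH+np.sin(a)*YH;y=np.array([0,0,-1.]);D=np.stack([x,y,np.cross(x,y)],1)
    print('turn deg',np.degrees(R.from_matrix(M.T@D).as_rotvec()).round(2))
rel.yaw=180
E
python3 -m inch '{"xyz":[[-1.5,0,4.5],[-1.5,0,4.5],[-1.5,0,4.5],[-1.5,0,4.5],[-1.2,0,4],[-1,0,3.5],[-0.8,0,3],[0,0,0],[0,0,0]],"angular":[[0,0,0],[0,0,0],[0,0,0],[0,0,0],[0,0,0],[0,0,0],[0,0,0],[0,0,0],[0,0,0]]}'; python3 -c "
from h import *
rel(O+YH*-.165+[0,0,.12])"
```

```text
time_s: 3.0
tcp_pos: [0.5068, -0.1555, 0.1987]
tcp_rot: [-0.012, 0.02, 0.722, -0.692]
contact_force: [0.1, -0.1, 0.4]
opening: 0.0001
t 3.0 tcp [ 0.5068 -0.1555  0.1987] j1,j6 [ 0.04  -0.063] open 0.0001 F [ 0.1 -0.1  0.4] Mz [-0.12  0.07  0.01]
toolx [-0.999  0.045 -0.011] tooly [ 0.012  0.043 -0.999] clampyaw of x deg -177.1 tilt 2.56
shift cm [0.53 7.83 1.04]
turn deg [ 2.5   2.88 -0.54]
```

```bash
python3 -m inch '{"xyz":[[0.3,2,1],[0.2,2,0],[0,1.5,0],[0,1,0],[0,0,0],[0,0,0]],"angular":[[2.5,2.9,-0.5],[0,0,0],[0,0,0],[0,0,0],[0,0,0],[0,0,0]]}'
python3 - <<'E'
from h import *
rel(O+YH*-.165+[0,0,.047])
from bench import vision
ims=[]
for n in("scene","side"):
    d=vision.get_image(n);np.savez(f'pics/{n}1.npz',**d);ims.append(d['color'])
a=cv2.resize(ims[0][160:320,300:480],(540,480));b=cv2.resize(ims[1][80:230,250:400],(480,480))
cv2.imwrite('pics/c2.png',cv2.resize(np.hstack([a,b]),(800,376))[...,::-1])
E
```

```text
time_s: 3.6
tcp_pos: [0.5016, -0.1605, 0.1323]
tcp_rot: [0.028, -0.03, -0.706, 0.707]
contact_force: [-0.9, -0.3, -0.2]
opening: 0.0001
t 3.6 tcp [ 0.5016 -0.1605  0.1323] j1,j6 [ 0.064 -0.146] open 0.0001 F [-0.9 -0.3 -0.2] Mz [-0.06 -0.01  0.04]
toolx [-0.997  0.081 -0.003] tooly [ 0.003 -0.001 -1.   ] clampyaw of x deg -179.2 tilt 0.16
shift cm [-0.03  8.53  0.17]
turn deg [-0.05  0.78 -0.15]
```

View pics/c2.png

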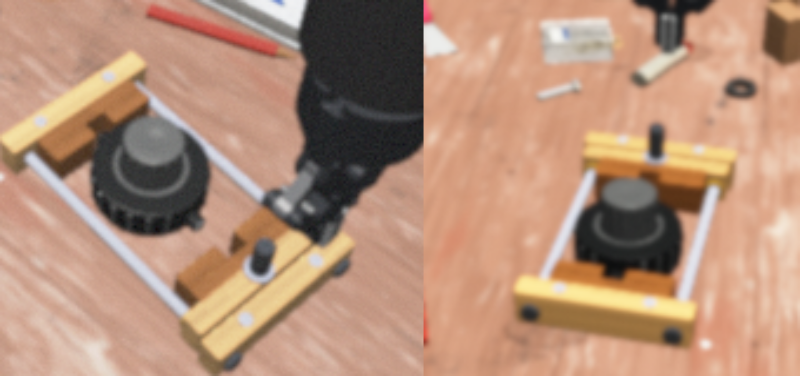

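The crop shows the shut fingers above and behind the post, and the post is in line with them. I'll go down and push.

```bash
python3 -m inch '{"xyz":[[0,2,0.2],[0,2,0],[0,2,0],[0,1.2,0],[0,0.6,0],[0,0,0],[0,0,0]],"angular":[[0,0.8,0],[0,0,0],[0,0,0],[0,0,0],[0,0,0],[0,0,0],[0,0,0]]}'; python3 -c "
from h import *
rel(O+YH*-.145+[0,0,.047])"
```

```text
time_s: 4.4
tcp_pos: [0.5075, -0.1628, 0.0584]
tcp_rot: [0.028, -0.039, -0.706, 0.707]
contact_force: [0.8, 0.3, 0.6]
opening: -0.0001
t 4.4 tcp [ 0.5075 -0.1628  0.0584] j1,j6 [ 0.059 -0.156] open -0.0001 F [0.8 0.3 0.6] Mz [ 0.03  0.03 -0.01]
toolx [-0.995  0.094 -0.016] tooly [ 0.016 -0.001 -1.   ] clampyaw of x deg -179.9 tilt 0.89
shift cm [ 0.57  1.13 -1.99]
turn deg [ 0.01  0.05 -0.89]
```

```bash
python3 -m inch '{"xyz":[[0.6,1.1,-0.5],[0,0,-0.8],[0,0,-0.8],[0,0,-0.8],[0,0,-0.8],[0,0,-0.8]],"angular":[[0,0,-0.9],[0,0,0],[0,0,0],[0,0,0],[0,0,0],[0,0,0]]}'; python3 -c "
from h import *
rel(O+YH*-.102+[0,0,.047])"
```

```text
time_s: 5.0
tcp_pos: [0.5067, -0.1184, 0.0486]
tcp_rot: [0.033, -0.033, -0.704, 0.708]
contact_force: [2.7, -10.6, -5.7]
opening: 0.0002
t 5.0 tcp [ 0.5067 -0.1184  0.0486] j1,j6 [ 0.152 -0.252] open 0.0002 F [  2.7 -10.6  -5.7] Mz [-3.98 -0.84 -0.03]
toolx [-0.996  0.094 -0.001] tooly [ 0.001 -0.005 -1.   ] clampyaw of x deg -179.9 tilt 0.3
shift cm [ 0.05  0.15 -1.88]
turn deg [-0.3   0.08 -0.07]
```

Pushing at about 10 N, so the jaw is sliding. I'll continue in small steps.

```bash
python3 -m inch '{"xyz":[[0,0.1,-0.8],[0,0,-0.8],[0,0,-0.6],[0,0,-0.6]],"angular":[[0,0,0],[0,0,0],[0,0,0],[0,0,0]]}'; python3 -c "
from h import *
rel(O+YH*-.102+[0,0,.047])"
```

```text
time_s: 5.4
tcp_pos: [0.5082, -0.1005, 0.0488]
tcp_rot: [0.033, -0.03, -0.698, 0.715]
contact_force: [13.5, -70.1, -17.8]
opening: 0.0002
t 5.4 tcp [ 0.5082 -0.1005  0.0488] j1,j6 [ 0.201 -0.315] open 0.0002 F [ 13.5 -70.1 -17.8] Mz [-25.3   -5.22  -0.07]
toolx [-0.996  0.088  0.003] tooly [-0.005 -0.024 -1.   ] clampyaw of x deg -179.6 tilt 1.39
shift cm [ 0.03  0.17 -0.09]
turn deg [-1.38  0.42  0.18]
```

```bash
python3 -m inch '{"xyz":[[0,0,0.5],[0,0,0.8],[0,-1,0.8],[0,-2.5,0],[0,-3,0],[0,-3,0],[0,-2,0],[0,0,0]],"angular":[[0,0,0],[-1,0,0],[0,0,0],[0,0,0],[0,0,0],[0,0,0],[0,0,0],[0,0,0]]}' 0
cat > look.py <<'E'
import sys
from h import *
from bench import vision
i=sys.argv[1];ims=[]
for n in("scene","side"):
    d=vision.get_image(n);d={k:v for k,v in d.items()};np.savez(f'pics/{n}{i}.npz',**d);ims.append(d['color']);P=cloud(d)
    roi=(P[...,0]>.4)&(P[...,0]<.62)&(P[...,1]>-.18)&(P[...,1]<.06)&(d['depth']>0)
    m=roi&(P[...,2]>.060)&(P[...,2]<.09)
    k,l,s,ce=cv2.connectedComponentsWithStats(m.astype('uint8'))
    for j in range(1,k):
        if s[j,4]>25:
            q=P[l==j];t=q[q[:,2]>.067]
            if len(t)>5:
                cc,r=cv2.minEnclosingCircle(t[:,:2].astype('float32'));c=np.array([*cc,0]);print(n,s[j,4],'circle',c.round(4),round(r,4),'clamp xy',((c-O)@XH).round(4),((c-O)@YH).round(4))
a=cv2.resize(ims[0][160:320,300:480],(540,480));b=cv2.resize(ims[1][80:230,250:400],(480,480))
cv2.imwrite(f'pics/l{i}.png',cv2.resize(np.hstack([a,b]),(800,376))[...,::-1])
E
python3 look.py 2; python3 -c "
from h import *
rel(O+[0,0,.15])"
```

```text
time_s: 6.2
tcp_pos: [0.5065, -0.1216, 0.173]
tcp_rot: [0.032, -0.03, -0.702, 0.711]
contact_force: [0.5, -0.0, -0.3]
opening: 0.0853
scene 551 circle [5.188e-01 2.000e-04 0.000e+00] 0.0254 clamp xy 0.0012 -0.0016
scene 78 circle [ 0.51   -0.0827  0.    ] 0.0077 clamp xy 0.0004 -0.0849
side 46 circle [ 0.5093 -0.082   0.    ] 0.008 clamp xy -0.0004 -0.0843
side 349 circle [ 0.5176 -0.0012  0.    ] 0.0253 clamp xy 0.0002 -0.0031
t 6.3 tcp [ 0.5051 -0.1215  0.1702] j1,j6 [ 0.15  -0.245] open 0.0856 F [-0.   0.4 -0. ] Mz [0.06 0.03 0.03]
toolx [-0.996  0.088  0.007] tooly [-0.008 -0.011 -1.   ] clampyaw of x deg -179.6 tilt 0.78
shift cm [ -0.18   1.87 -12.42]
turn deg [-0.69  0.4   0.37]
```

View pics/l2.png

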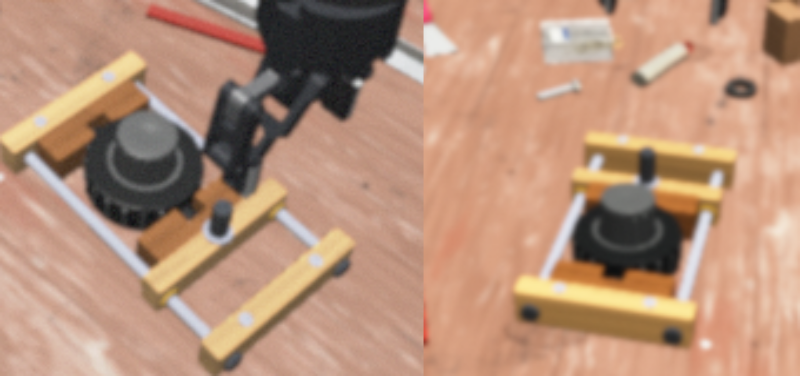

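The post has moved about 43 mm and the cap is 82.5 mm from it (83 expected when tight). The picture shows the head seated in both notches. Next I move over the cap.

```bash
python3 -m inch '{"xyz":[[-0.2,0,-3.5],[0,0,-4],[0,0,-3],[0,1,-1.6],[0,1,0],[0,0,0],[0,0,0]],"angular":[[-0.7,0.4,0.4],[0,0,0],[0,0,0],[0,0,0],[0,0,0],[0,0,0],[0,0,0]]}' 0 40; python3 -c "
from h import *
rel([.518,-.0006,.1])"
```

```text
time_s: 7.0
tcp_pos: [0.5145, 0.0024, 0.1439]
tcp_rot: [0.037, -0.031, -0.705, 0.707]
contact_force: [-1.0, 0.0, 1.4]
opening: 0.0852
t 7.0 tcp [0.5145 0.0024 0.1439] j1,j6 [ 0.386 -0.483] open 0.0852 F [-1.   0.   1.4] Mz [ 0.01 -0.04 -0.04]
toolx [-0.995  0.097  0.008] tooly [-0.009 -0.003 -1.   ] clampyaw of x deg 179.9 tilt 0.51
shift cm [-0.41  4.39  0.25]
turn deg [-0.19 -0.12  0.47]
```

```bash
python3 -m inch '{"xyz":[[-0.4,1.5,0.3],[0,2,0],[0,1,0],[0,0,0],[0,0,0]],"angular":[[0,0,0.5],[0,0,0],[0,0,0],[0,0,0],[0,0,0]]}' ; python3 -c "
from h import *
rel([.518,-.0006,.043])"
```

```text
time_s: 7.5
tcp_pos: [0.5186, -0.0045, 0.0988]
tcp_rot: [0.035, -0.036, -0.705, 0.708]
contact_force: [-0.5, 0.7, 0.1]
opening: 0.0851
t 7.5 tcp [ 0.5186 -0.0045  0.0988] j1,j6 [ 0.373 -0.478] open 0.0851 F [-0.5  0.7  0.1] Mz [ 0.03 -0.05 -0.02]
toolx [-0.995  0.101 -0.002] tooly [ 0.001 -0.004 -1.   ] clampyaw of x deg 179.7 tilt 0.25
shift cm [ 0.11  5.58 -0.41]
turn deg [-0.23 -0.34 -0.09]
```

```bash
python3 -m inch '{"xyz":[[0,1.5,-0.4],[0,1.5,0],[0,1.2,0],[0,0.6,0],[0,0.4,0],[0,0.2,0],[0,0,0]],"angular":[[0,0,0],[0,0,0],[0,0,0],[0,0,0],[0,0,0],[0,0,0],[0,0,0]]}' ; python3 -c "
from h import *
rel([.518,-.0006,.043])"
```

```text
time_s: 8.2
tcp_pos: [0.5228, -0.0006, 0.0475]
tcp_rot: [0.033, -0.039, -0.705, 0.707]
contact_force: [-0.6, -0.3, -0.1]
opening: 0.0852
t 8.2 tcp [ 0.5228 -0.0006  0.0475] j1,j6 [ 0.379 -0.487] open 0.0852 F [-0.6 -0.3 -0.1] Mz [-0.04  0.07  0.01]
toolx [-0.995  0.101 -0.009] tooly [ 0.009 -0.002 -1.   ] clampyaw of x deg 179.6 tilt 0.51
shift cm [0.48 0.45 0.05]
turn deg [-0.09 -0.35 -0.5 ]
```

```bash
python3 -m inch '{"xyz":[[0.5,0.3,0],[0,0.1,0],[0,0,0],[0,0,0]],"angular":[[0,0,-0.5],[0,0,0],[0,0,0],[0,0,0]]}'; python3 -m inch '{"xyz":[[0,0,0],[0,0,0],[0,0,0],[0,0,0],[0,0,0],[0,0,0],[0,0,0],[0,0,0]],"angular":[[0,0,0],[0,0,0],[0,0,0],[0,0,0],[0,0,0],[0,0,0],[0,0,0],[0,0,0]]}' 255 40; python3 -c "
from h import *
rel([.518,-.0006,.043])"; python3 look.py 3
```

```text
time_s: 8.6
tcp_pos: [0.518, 0.0002, 0.0442]
tcp_rot: [0.035, -0.036, -0.706, 0.707]
contact_force: [-0.2, -0.2, -0.3]
opening: 0.0853
time_s: 9.4
tcp_pos: [0.5184, 0.0003, 0.0448]
tcp_rot: [0.035, -0.036, -0.706, 0.706]
contact_force: [-0.7, -0.1, 0.7]
opening: 0.0476
t 9.4 tcp [5.184e-01 3.000e-04 4.480e-02] j1,j6 [ 0.381 -0.483] open 0.0476 F [-0.7 -0.1  0.7] Mz [0.   0.1  0.01]
toolx [-0.995  0.101 -0.002] tooly [ 0.002 -0.001 -1.   ] clampyaw of x deg 179.7 tilt 0.1
shift cm [0.03 0.18 0.09]
turn deg [-0.03 -0.33 -0.1 ]
scene 488 circle [ 0.5157 -0.0056  0.    ] 0.0371 clamp xy -0.0013 -0.0076
scene 78 circle [ 0.5096 -0.0826  0.    ] 0.0078 clamp xy 0.0 -0.0849
side 504 circle [0.5158 0.0037 0.    ] 0.0381 clamp xy -0.0021 0.0016
```

View pics/l3.png

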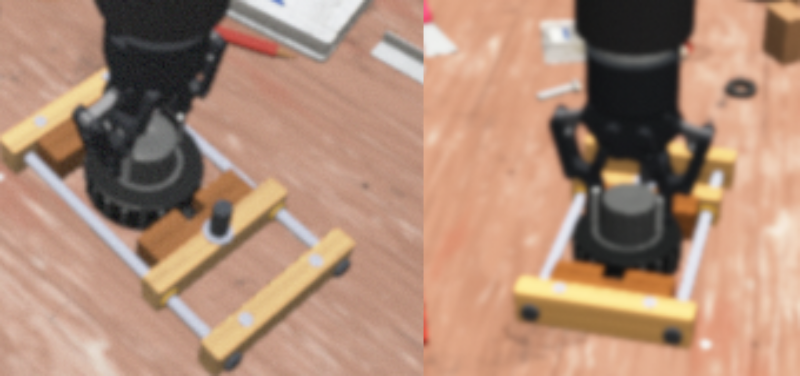

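The cap is held centred at 47.6 mm. Now a gentle trial, clockwise first (+tool y).

```bash
python3 -m inch '{"xyz":[[0,0,0],[0,0,0]],"angular":[[0,1.5,0],[0,1.5,0]]}'; python3 -c "
from h import *
rel([.518,-.0006,.043])"; python3 -m inch '{"xyz":[[0,0,0],[0,0,0]],"angular":[[0,1.5,0],[0,1.5,0]]}'; python3 -c "
from h import *
rel([.518,-.0006,.043])"
```

```text
time_s: 9.7
tcp_pos: [0.5187, 0.0003, 0.0447]
tcp_rot: [0.054, -0.056, -0.705, 0.705]
contact_force: [1.7, -0.2, -1.9]
opening: 0.0474
t 9.7 tcp [5.187e-01 3.000e-04 4.470e-02] j1,j6 [ 0.381 -0.539] open 0.0474 F [ 1.7 -0.2 -1.9] Mz [-0.16 -0.41  0.04]
toolx [-0.988  0.156 -0.002] tooly [ 0.002 -0.001 -1.   ] clampyaw of x deg 176.5 tilt 0.13
shift cm [0.06 0.17 0.1 ]
turn deg [-0.03 -3.51 -0.13]
time_s: 9.9
tcp_pos: [0.519, 0.0003, 0.0446]
tcp_rot: [0.074, -0.076, -0.703, 0.703]
contact_force: [2.9, -1.2, -2.1]
opening: 0.0473
t 9.9 tcp [5.19e-01 3.00e-04 4.46e-02] j1,j6 [ 0.38  -0.596] open 0.0473 F [ 2.9 -1.2 -2.1] Mz [-0.51 -0.67  0.16]
toolx [-0.977  0.212 -0.003] tooly [ 0.003 -0.001 -1.   ] clampyaw of x deg 173.2 tilt 0.15
shift cm [0.08 0.16 0.11]
turn deg [-0.03 -6.78 -0.15]
```

```bash
python3 -m inch '{"xyz":[[0,0,0],[0,0,0]],"angular":[[0,1.5,0],[0,1,0]]}'; python3 -c "
from h import *
rel([.518,-.0006,.043])"
```

```text
time_s: 10.1
tcp_pos: [0.5194, 0.0002, 0.0445]
tcp_rot: [0.091, -0.093, -0.701, 0.701]
contact_force: [2.0, -1.3, -2.3]
opening: 0.0474
t 10.1 tcp [5.194e-01 2.000e-04 4.450e-02] j1,j6 [ 0.38  -0.644] open 0.0474 F [ 2.  -1.3 -2.3] Mz [-0.34 -0.63  0.55]
toolx [-0.966  0.258 -0.003] tooly [ 0.003 -0.001 -1.   ] clampyaw of x deg 170.5 tilt 0.18
shift cm [0.11 0.15 0.12]
turn deg [-0.04 -9.5  -0.18]
```

The torque rose to 0.55 N m clockwise, which is the hard stop. Turning counterclockwise now, rising with the thread.

```bash
python3 -m inch '{"xyz":[[0,0,0],[0,0,0],[0.05,0,0],[0,-0.03,0],[0,-0.05,0],[0,0,0]],"angular":[[0,-3,0],[0,-5,0],[0,-5,0],[0,-5,0],[0,-5,0],[0,0,0]]}'; python3 -c "
from h import *
rel([.518,-.0006,.043])"
```

```text
time_s: 10.7
tcp_pos: [0.518, 0.0003, 0.0458]
tcp_rot: [-0.053, 0.052, -0.705, 0.706]
contact_force: [2.0, -1.6, -1.9]
opening: 0.0476
t 10.7 tcp [5.18e-01 3.00e-04 4.58e-02] j1,j6 [ 0.381 -0.235] open 0.0476 F [ 2.  -1.6 -1.9] Mz [-0.4  -0.74  0.09]
toolx [-0.989 -0.147 -0.002] tooly [ 0.002 -0.001 -1.   ] clampyaw of x deg -166.1 tilt 0.11
shift cm [0.01 0.28 0.09]
turn deg [-0.05 13.91 -0.09]
```

It gives (23° turned, torque 0.09 N m). Continuing.

```bash
python3 -m inch '{"xyz":[[0,-0.05,0],[0,-0.05,0],[0,-0.05,0],[0,-0.05,0],[0,0,0]],"angular":[[0,-6,0],[0,-6,0],[0,-6,0],[0,-6,0],[0,0,0]]}'; python3 -c "
from h import *
rel([.518,-.0006,.043])";  python3 -m inch '{"xyz":[[0,-0.05,0],[0,-0.05,0],[0,-0.05,0],[0,-0.05,0],[0,0,0]],"angular":[[0,-6,0],[0,-6,0],[0,-6,0],[0,-6,0],[0,0,0]]}'; python3 -c "
from h import *
rel([.518,-.0006,.043])"
```

```text
time_s: 11.2
tcp_pos: [0.518, -0.0, 0.0473]
tcp_rot: [-0.197, 0.196, -0.679, 0.68]
contact_force: [0.3, 0.6, -1.3]
opening: 0.0478
t 11.2 tcp [ 0.518  -0.      0.0473] j1,j6 [0.38  0.182] open 0.0478 F [ 0.3  0.6 -1.3] Mz [-0.   -0.57 -0.  ]
toolx [-0.845 -0.534 -0.001] tooly [ 0.002 -0.001 -1.   ] clampyaw of x deg -142.3 tilt 0.1
shift cm [0.03 0.43 0.05]
turn deg [-0.06 37.75 -0.08]
time_s: 11.7
tcp_pos: [0.5179, -0.0001, 0.0491]
tcp_rot: [-0.33, 0.329, -0.625, 0.626]
contact_force: [1.1, 1.6, -0.8]
opening: 0.0474
t 11.7 tcp [ 5.179e-01 -1.000e-04  4.910e-02] j1,j6 [0.38  0.588] open 0.0474 F [ 1.1  1.6 -0.8] Mz [ 0.15 -0.32  0.05]
toolx [-0.566 -0.824 -0.   ] tooly [ 0.001 -0.001 -1.   ] clampyaw of x deg -119.0 tilt 0.08
shift cm [0.03 0.61 0.04]
turn deg [-7.000e-02  6.099e+01 -6.000e-02]
```

```bash
python3 -m inch '{"xyz":[[0,-0.05,0],[0,-0.05,0],[0,-0.05,0],[0,0,0]],"angular":[[0,-5,0],[0,-5,0],[0,-5,0],[0,0,0]]}'; python3 -c "
from h import *
rel([.518,-.0006,.043])";  python3 -m inch '{"xyz":[[0,-0.2,0],[0,-0.2,0],[0,-0.2,0],[0,0,0]],"angular":[[0,0,0],[0,0,0],[0,0,0],[0,0,0]]}'; python3 -c "
from h import *
rel([.518,-.0006,.043])"
```

```text
time_s: 12.1
tcp_pos: [0.5178, 0.0001, 0.0507]
tcp_rot: [-0.403, 0.403, -0.581, 0.581]
contact_force: [1.2, 0.5, -0.6]
opening: 0.0472
t 12.1 tcp [5.178e-01 1.000e-04 5.070e-02] j1,j6 [0.38  0.831] open 0.0472 F [ 1.2  0.5 -0.6] Mz [ 0.13 -0.35  0.01]
toolx [-0.351 -0.936 -0.   ] tooly [ 0.001 -0.    -1.   ] clampyaw of x deg -105.1 tilt 0.08
shift cm [0.06 0.77 0.04]
turn deg [-6.000e-02  7.492e+01 -6.000e-02]
time_s: 12.5
tcp_pos: [0.5172, 0.0002, 0.0571]
tcp_rot: [-0.398, 0.398, -0.584, 0.584]
contact_force: [0.1, -0.2, -0.6]
opening: 0.0475
t 12.5 tcp [5.172e-01 2.000e-04 5.710e-02] j1,j6 [0.381 0.816] open 0.0475 F [ 0.1 -0.2 -0.6] Mz [-0.02  0.01 -0.02]
toolx [-0.365 -0.931  0.   ] tooly [ 0. -0. -1.] clampyaw of x deg -106.0 tilt 0.02
shift cm [0.05 1.41 0.1 ]
turn deg [-2.000e-02  7.404e+01 -1.000e-02]
```

The cap is free: Fz is about -0.6 N, its own weight. Lifting.

```bash
python3 -m inch '{"xyz":[[0,-0.5,0],[0,-0.8,0],[0,-1,0],[0,-1.5,0],[0,-2,0],[0,-2.5,0],[0,-2.5,0],[0,-2,0],[0,-1,0],[0,0,0],[0,0,0],[0,0,0]],"angular":[[0,0,0],[0,0,0],[0,0,0],[0,0,0],[0,0,0],[0,0,0],[0,0,0],[0,0,0],[0,0,0],[0,0,0],[0,0,0],[0,0,0]]}'; python3 look.py 4; python3 -c "
from h import *
rel([.518,-.0006,.2])"
```

```text
time_s: 13.7
tcp_pos: [0.5152, -0.0004, 0.2057]
tcp_rot: [0.398, -0.397, 0.585, -0.585]
contact_force: [-0.1, -0.3, -1.3]
opening: 0.0478
scene 109 circle [0.5187 0.0007 0.    ] 0.0075 clamp xy 0.0011 -0.0011
scene 76 circle [ 0.5086 -0.0825  0.    ] 0.008 clamp xy -0.0011 -0.0849
side 47 circle [ 0.5086 -0.0833  0.    ] 0.0087 clamp xy -0.001 -0.0857
side 75 circle [5.196e-01 2.000e-04 0.000e+00] 0.0082 clamp xy 0.0021 -0.0015
t 13.8 tcp [ 5.151e-01 -5.000e-04  2.054e-01] j1,j6 [0.381 0.813] open 0.0471 F [-0.2  0.8 -0.7] Mz [ 0.02 -0.01 -0.02]
toolx [-0.368 -0.93  -0.   ] tooly [-0.  0. -1.] clampyaw of x deg -106.1 tilt 0.01
shift cm [-0.09  0.54  0.28]
turn deg [ 1.000e-02  7.385e+01 -0.000e+00]
```

View pics/l4.png

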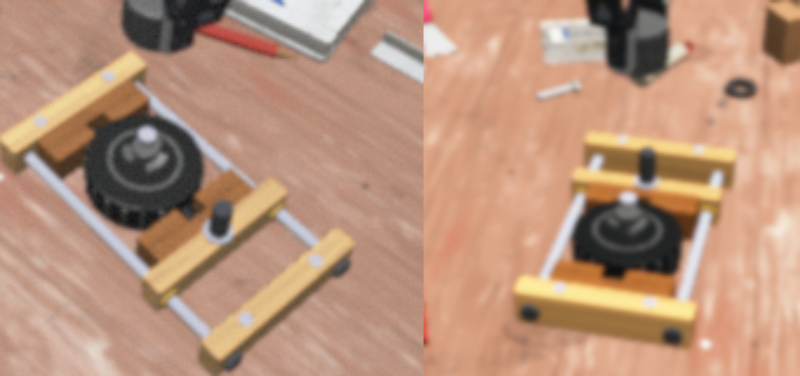

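The picture shows the threaded stub bare, with the head still in the clamp and its eyelets in the notches. The cap is in the gripper well above, at (165,25) on the left and (635,50) on the right.

```bash
python3 -c "
from bench import manip
print(manip.close_job())"
```

```text
the job is handed in; nothing more can be done
None
```

The job is done and handed in at about 14 s: the head is clamped, its cap is unscrewed, and the gripper is holding the cap clear above it.

- **Clamping:** I pushed the sliding jaw about 43 mm by its post until the force rose to about 70 N. The post ended 82.5 mm from the head's axis; 83 mm is expected when the head is tight.
- **Finding the thread:** Turning the cap clockwise, it stopped hard after about 9°, at 0.55 N m. Counterclockwise it gave easily, at about 0.1 N m or less, so this is a right-hand thread. I turned it about 84° in all, rising with the thread.
- **Last checks:** The pictures show the stub bare and the eyelets still in the jaw notches. The jaw had not moved measurably. The grip opening was 47 mm, and the fingertips were at about 0.205 m, roughly 0.13 m above the head. I never went near the other head, though I didn't measure its position again at the end.
- **Small disagreement:** The cameras put the head's axis 1–3 mm short of my estimated clamp origin. That estimate came from the post with the jaw fully open, and the difference is about the size of the camera calibration error.

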